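Slide the pocket template out over the edge of the sewing stand

TASK

With your fingertips, slide the green pocket template across the low wooden stand until just its blue end band sticks out past the stand's far edge (the long edge facing away from the robot): all of the blue hangs free, all of the green still lies on the wood, and the template points squarely out from the edge, ready for someone to take it by the band. Push it flat along the wood, never lifting or tipping it, and leave the pink template, the thread spool, the pin tin and the candle where they are.

Things in the scene. Friction and masses are not known exactly. Their poses are not given: they have to be found in the camera images.
- stand: Low light-wood stand fixed on the table, 280 (its x) x 440 (its y) mm, top surface 70 mm above the table. Origin at table level below its centre; x points squarely out over the far edge, which lies at x = +140 mm in this frame; z up. Its position and yaw vary.
- stand_edge (a point): Middle of the stand's far edge, at the top surface (70 mm above the table); axes as the stand's.
- template: Green pocket template, a loose rigid rectangular plate 120 (x) x 100 (y) x 6 mm, about 80 g, flat on the stand, left or right of its middle, up to 0.2 rad off square. Origin: centre of its underside. x points along its length to the blue band: blue from x = +25 to +60 mm, green from -60 to +25 mm. Too wide to pinch; dry friction, so it stops where the pushing stops.
- template_line (a point): Middle of the line where green meets blue, on the template's top face: 25 mm from the template's centre towards the blue end. It belongs right above the stand's far edge.
- pink_template_center (a point): Centre of the other template, same size, pink with a yellow band, loose on the other side of the stand, to be left alone.
- spool: Thread spool standing on the stand's middle line, between the two templates, in the far or near half, 38 mm across, 46 mm high, blue thread; origin at its underside. Loose; leave alone.
- pin_tin: Round pin tin on the stand's middle line, in the half where the spool is not, 52 mm across, 32 mm high; origin at its underside. Loose; leave alone.
- candle: Unlit orange candle in a dark dish on the table, left (+y) of the stand, dish 90 mm across, 87 mm high in all; origin at its underside. Loose; leave alone.
There are look-alikes about, which are no part of the job. Of the things like the template, leave any that is black, red or turquoise; of the rest the larger one is meant.

How it is judged:
By the outcome, as a careful person would: the job done as asked, in the order asked, and still so for the second after the job is handed in, with the robot touching nothing.
It also fails if it takes over 35 s, if anything falls off the work surface, if the arm or the gripper's body presses on something with over 40 N, if the wrist force passes 120 N, or if a joint passes its speed limit or range.

ROBOT

A 6-joint arm with a two-finger parallel gripper is mounted at the origin on the work surface. World frame = base frame: x ahead of the robot, y to its left, z up, the work surface at z = 0. Lengths are in m, angles in rad, forces in N, time in s.
With the tool pointing down it reaches from about 0.4 to 0.825 m from the base axis. Payload 7 kg.
Tool frame: the origin (TCP) lies at the very end of the fingers, on their centre line; the grasp point (between the pads) lies 19 mm behind it (env.grip_point_offset is the distance from the TCP to the grasp point, in m); z points along the fingers, y is the direction in which the jaws open and shut (so a half turn about z gives the same grasp; the last joint's range is limited). The gripper opens to 85 mm and grips with 20 to 120 N. Pads are 22 mm wide; open, the fingers measure 114 mm over their backs; the gripper's body (76 mm by 85 mm) begins 54 mm behind the grasp point. The pads swing forward as they close: fully open they stand 13 mm farther back than shut.
Start: joints at [-0.842, 0.359, 0.012, 0, -1.224, -0.288], TCP at [0.288, -0.61, 0.231] pointing down, gripper open.
Joint ranges: [-3.07, 3.07], [-1.43, 2.12], [-1.02, 1.25], [-3.03, 1.67], [-3.05, -0], [-3.03, 3.03]. Speed limits (rad/s): [2.39, 2.39, 3.01, 3.14, 3.14, 3.14].

INTERFACE

Orientations are given as a rotation vector (axis times angle).
In Python, from cell import env gives the robot as it stands. The module is installed in compiled form; this text tells all that it offers.
- The arm moves only by the tool carry_out, never from a script. Its argument "deltas" is a list that holds one entry, the list of rows, each a list of 7 numbers: the closure, from -1 (fully open) to 1 (shut), then the shift along the tool's x, y, z in cm, then the turn, a rotation vector about the tool's x, y, z in rad. A call has 1 to 8 rows; each row is the pose to reach, as a shift and turn from the pose measured when the call began, along the tool's axes at that moment; what a row does not reach only later rows make up. A row lasts 1/8 s, in which the tool goes at most 62.5 mm and 10.7 degrees, less where a joint would pass 70% of its speed; a pose out of reach is approached as far as the arm can. A call with a gripper value outside its range is refused whole. The fingers move at their own pace and stop on an object; "force" is the grip in N (left out, the last holds). Time passes only in rows, so rows that repeat a pose let the fingers close. It gives the time, the measured TCP pose, the force and the opening at its end, in the units of the state.
- env.get_state(): the state, without advancing time (a new reading comes with each control period).
- env.grab_frame(name): name is "scene" or "top"; returns a dict with "image" (480x640x3 uint8, red, green, blue), "fx", "fy", "cx", "cy" (pixels), "dist" ([k1, k2, p1, p2, k3] as OpenCV has them; the pictures are not rectified), "R" (3x3) and "t" (3): a world point X has camera coordinates R X + t. Camera axes: x right, y down, z forward; pixel columns grow to the right and rows downward; lengths in m; the calibration is good to about 2 mm. A picture is of the moment at which its call begins. There is no depth.
- env.sign_off(): hands the job in, once; it reports no verdict.
The state is a dict: "clock": time; "q": joint angles; "dq": joint speeds; "tau": joint torques, N m; "position": TCP position; "orientation": TCP orientation; "force": force on the tool from outside, world axes, zero at the start; "torque": the same for the moment, N m; "finger_gap": finger opening in m.
Only numpy, scipy, OpenCV 4.12 (cv2) and the standard library are available. Lean on these libraries where they do the work, as an engineer would, in place of code of your own. Each camera call takes 0.05 s, during which the arm holds its last target. There are 200 camera calls.

## Working session

There is one attempt and no reset: what is moved stays moved. The work goes in short steps, Python scripts to look and compute and a tool call to move; the robot and the scene stay as the last step left them, time stands still between calls to the robot, and variables do not carry over. Pictures are saved under pics/ and viewed, about 8 in all and at most 12, crops included, and the job is handed in when it is done.

Besides the shell and the picture viewer there is one more tool, called after "Request:" as name([rows], argument=value, ...), one row to a line, values as JSON. carry_out: Moves the arm, as the interface text tells. Its arguments: {"type":"object","properties":{"deltas":{"type":"array"},"force":{"type":"number"}},"required":["deltas"]}

```bash
mkdir -p pics; cat > h.py <<'E'
import numpy as np, cv2
from cell import env
def grab(n,save=None):
    f=env.grab_frame(n)
    if save: cv2.imwrite('pics/'+save,cv2.cvtColor(f['image'],cv2.COLOR_RGB2BGR))
    f['K']=np.array([[f['fx'],0,f['cx']],[0,f['fy'],f['cy']],[0,0,1.]]); f['dist']=np.array(f['dist'],float)
    f['R']=np.array(f['R']); f['t']=np.array(f['t']); return f
def ray(f,px,z):
    p=cv2.undistortPoints(np.array(px,float).reshape(-1,1,2),f['K'],f['dist']).reshape(-1,2)
    d=np.c_[p,np.ones(len(p))]@f['R']; c=-f['R'].T@f['t']
    return c+d*((z-c[2])/d[:,2])[:,None]
def proj(f,X):
    return cv2.projectPoints(np.array(X,float).reshape(-1,1,3),cv2.Rodrigues(f['R'])[0],f['t'],f['K'],f['dist'])[0].reshape(-1,2)
E
python3 - <<'E'
from h import *
for n in('scene','top'):
    f=grab(n,n+'0.png'); print(n,-f['R'].T@f['t'],f['R'][2])
s=env.get_state(); print(s['clock'],s['position'],s['orientation'],s['finger_gap'],s['force'])
E
```

```text
scene [ 1.42450271 -0.25935187  0.96096347] [-0.6350674   0.31450808 -0.70553106]
top [0.42884207 0.1448934  1.0562365 ] [ 0.17406681 -0.0073622  -0.98470632]
0.1 [ 0.28779656 -0.61010198  0.23046416] [ 6.86583905e-01 -3.06517268e+00 -2.24679032e-03] 0.08533427601604954 [-0.63686173 -0.25073561  1.37089167]
```

View pics/top0.png

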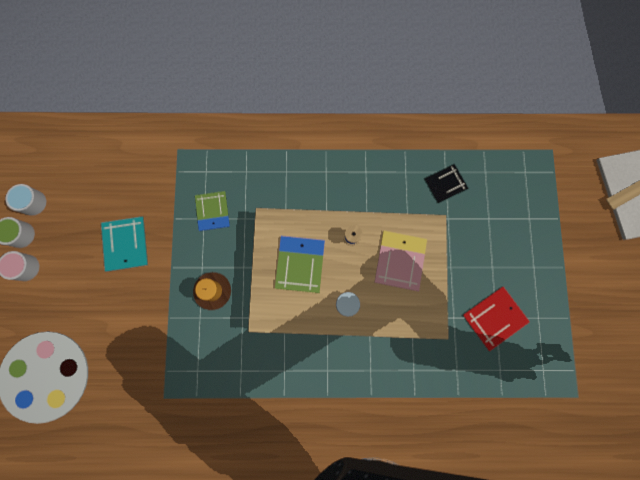

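View pics/scene0.png

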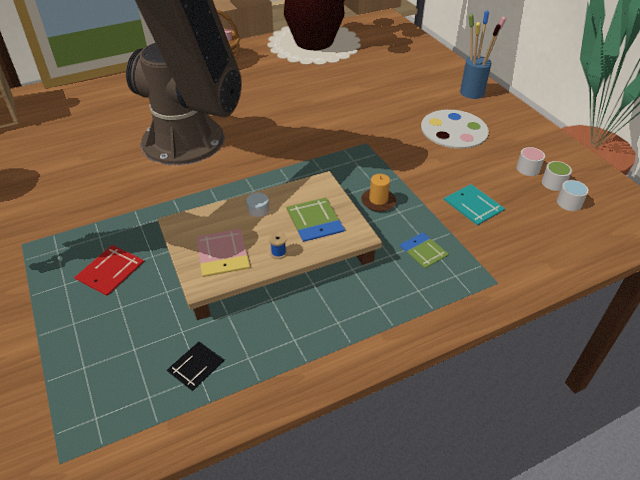

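The top view shows the stand with corners at about (256,209), (446,215), (448,338) and (249,332). The spool is at (352,234), the tin at (348,304), the candle at (208,290) and the pink template at (402,260).

Template candidates in the top view:
- Green on the stand (300,265): this fits, because it is the larger green one, lies on the stand and has a blue band.
- Small green on the mat (212,210): smaller.
- Turquoise (124,244), red (495,318) and black (446,183): excluded by colour.

Next I measure, with a crop to confirm.

```bash
cat >> h.py <<'E'
def big(m):
    cs=cv2.findContours(m,cv2.RETR_EXTERNAL,cv2.CHAIN_APPROX_NONE)[0]
    return max(cs,key=cv2.contourArea)
def template(f,roi):
    """blue and green contours -> rects on the z=.076 plane"""
    x0,y0,x1,y1=roi; h=cv2.cvtColor(f['image'],cv2.COLOR_RGB2HSV)[y0:y1,x0:x1]
    out={}
    for n,lo,hi in(('blue',(105,120,60),(125,255,255)),('green',(33,70,40),(50,255,255))):
        m=cv2.morphologyEx(cv2.inRange(h,lo,hi),cv2.MORPH_CLOSE,np.ones((9,9),np.uint8))
        c=big(m).reshape(-1,2)+[x0,y0]
        w=ray(f,c,.076)[:,:2]
        out[n]=(cv2.minAreaRect((w*1000).astype(np.float32)),c)
    return out
E
python3 - <<'E'
from h import *
f=grab('top'); g=grab('scene')
for nm,fr,roi in(('top',f,(262,225,335,300)),('scene',g,(280,190,350,245))):
    for n,(r,c) in template(fr,roi).items(): print(nm,n,np.round(r[0],1),np.round(r[1],1),round(r[2],2))
# stand
for nm,fr,roi in(('top',f,(240,195,460,350)),('scene',g,(150,165,390,310))):
    x0,y0,x1,y1=roi
    hs=cv2.cvtColor(fr['image'],cv2.COLOR_RGB2HSV)[y0:y1,x0:x1]
    m=cv2.inRange(hs,(8,40,60),(24,200,255)); m=cv2.morphologyEx(m,cv2.MORPH_OPEN,np.ones((3,3),np.uint8))
    c=cv2.convexHull(big(m)).reshape(-1,2)+[x0,y0]
    r=cv2.minAreaRect((ray(fr,c,.07)[:,:2]*1000).astype(np.float32)); print(nm,'stand',r, cv2.approxPolyDP(c,6,True).reshape(-1,2).tolist())
    a=cv2.approxPolyDP(c,6,True).reshape(-1,2); print(np.round(ray(fr,a,.07)[:,:2],4).tolist())
im=cv2.cvtColor(f['image'],cv2.COLOR_RGB2BGR)[190:350,190:460]
cv2.imwrite('pics/crop.png',cv2.resize(im,None,fx=2.9,fy=2.9,interpolation=cv2.INTER_CUBIC))
for n,p,z in(('spool',(352,234),.116),('tin',(348,304),.102)): print(n,ray(f,[p],z))
E
```

```text
top blue [590.2 160.6] [98.4 32.6] 83.81
top green [530.5 166.5] [99.6 83.2] 84.12
scene blue [597.3 155.1] [103.5  47.8] 86.81
scene green [531.6 164. ] [100.   81.9] 84.24
top stand ((530.691162109375, 53.234100341796875), (440.455322265625, 280.5220947265625), 87.85184478759766) [[256, 208], [445, 215], [447, 338], [248, 331]]
[[0.678, 0.2655], [0.6615, -0.17], [0.3848, -0.1592], [0.4003, 0.2772]]
scene stand ((540.0321044921875, 49.860321044921875), (442.11602783203125, 296.8472900390625), 88.00264739990234) [[381, 241], [371, 251], [189, 308], [158, 218], [329, 171]]
[[0.6774, 0.2646], [0.6947, 0.2291], [0.6745, -0.1752], [0.3863, -0.1617], [0.4018, 0.2745]]
spool [[0.60819298 0.04975466 0.116     ]]
tin [[0.45770511 0.05961878 0.102     ]]
```

View pics/crop.png

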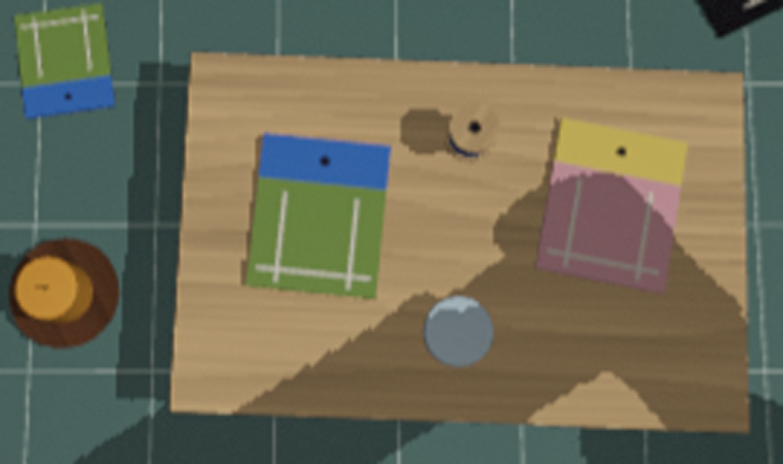

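The crop confirms it: the large green template with the blue band toward the far edge is the one meant. Sizes match: stand 440 x 280, template 100 x 83 green plus 33 blue. I'll push its rear edge with two spread fingertips held square to the stand.

```bash
cat >> h.py <<'E'
from scipy.spatial.transform import Rotation as Ro
C=np.array([.5307,.0532]); YAW=-.0375
def s2w(x,y): return C+Ro.from_euler('z',YAW).as_matrix()[:2,:2]@[x,y]
def w2s(p): return Ro.from_euler('z',-YAW).as_matrix()[:2,:2]@(np.array(p)[:2]-C)
def plan(P,yaw=YAW):
    s=env.get_state(); R=Ro.from_rotvec(s['orientation']).as_matrix()
    c,n=np.cos(yaw),np.sin(yaw)
    T=np.array([[-c,-n,0],[-n,c,0],[0,0,-1.]])
    T[:,0]=[-c,-n,0];T[:,1]=[-n,c,0]
    print('t',s['clock'],'pos',np.round(s['position'],4),'stand',np.round(w2s(s['position'])*1000,1),'gap',round(s['finger_gap'],4),'F',np.round(s['force'],1))
    for p in P: print(np.round(R.T@(np.array(p)-s['position'])*100,2),np.round(Ro.from_matrix(R.T@T).as_rotvec(),3))
E
python3 - <<'E'
from h import *
a=s2w(-.081,.112); print(a)
plan([(.5,-.2,.231),(*a,.2)])
E
```

```text
[0.45395596 0.16815805]
t 0.2 pos [ 0.2879 -0.6103  0.2308] stand [-217.8 -672.1] gap 0.0855 F [-1.4  0.6 -0.2]
[-36.69  28.06  -0.  ] [ 0.001 -0.     0.478]
[-48.23  63.32   3.13] [ 0.001 -0.     0.478]
```

Request:
carry_out([
  [[-0.3,-36.7,28.1,0,0,0,0.478],[-0.3,-36.7,28.1,0,0,0,0.478],[-0.3,-36.7,28.1,0,0,0,0.478],[-0.3,-36.7,28.1,0,0,0,0.478],[-0.3,-36.7,28.1,0,0,0,0.478],[-0.3,-36.7,28.1,0,0,0,0.478],[-0.3,-48.2,63.3,0,0,0,0.478],[-0.3,-48.2,63.3,0,0,0,0.478]],
])

```text
clock: 1.2
position: [0.4565, -0.1545, 0.2309]
orientation: [-0.059, -3.14, -0.001]
force: [1.1, 0.6, 0.2]
finger_gap: 0.0555
```

```bash
python3 - <<'E'
from h import *
a=s2w(-.081,.112)
plan([(*a,.2),(*a,.12)])
E
```

```text
t 1.2 pos [ 0.4565 -0.1545  0.2309] stand [ -66.3 -210.3] gap 0.0555 F [1.1 0.6 0.2]
[ 1.46 32.23  3.12] [ 0.001 -0.001  0.   ]
[ 1.45 32.22 11.12] [ 0.001 -0.001  0.   ]
```

Request:
carry_out([
  [[-0.3,1.5,32.2,0,0,0,0],[-0.3,1.5,32.2,0,0,0,0],[-0.3,1.5,32.2,0,0,0,0],[-0.3,1.5,32.2,0,0,0,0],[-0.3,1.5,32.2,3,0,0,0],[-0.3,1.5,32.2,8,0,0,0],[-0.3,1.5,32.2,12,0,0,0],[-0.3,1.5,32.2,14,0,0,0]],
])

```text
clock: 2.2
position: [0.4522, 0.1676, 0.0889]
orientation: [-0.057, -3.138, 0.002]
force: [-1.0, 0.6, -0.0]
finger_gap: 0.0553
```

```bash
python3 - <<'E'
from h import *
a=s2w(-.081,.112)
plan([(*a,.075),(*a,.07)])
g=grab('scene','s1.png'); cv2.imwrite('pics/s1c.png',cv2.resize(cv2.imread('pics/s1.png')[130:320,140:430],None,fx=2.7,fy=2.7))
E
```

```text
t 2.2 pos [0.4522 0.1676 0.0889] stand [-82.7 111.3] gap 0.0553 F [-1.   0.6 -0. ]
[-0.18  0.07  1.39] [-0.001 -0.003  0.001]
[-0.18  0.07  1.89] [-0.001 -0.003  0.001]
```

View pics/s1c.png

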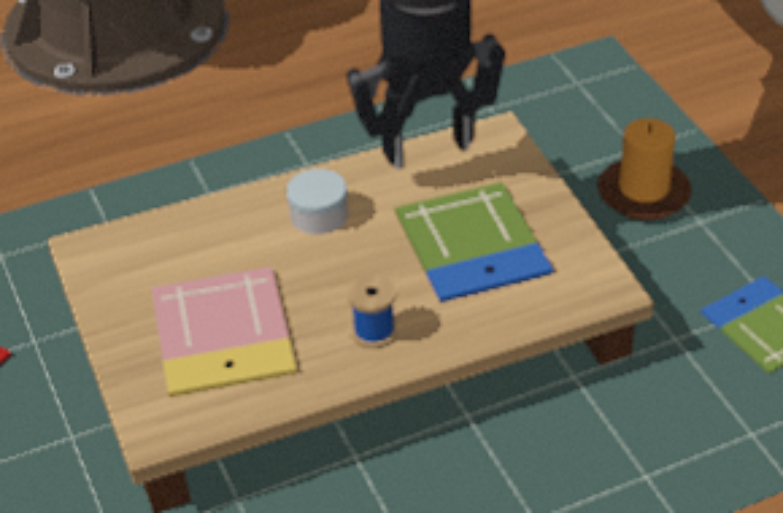

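The crop shows both fingertips (about crop (398,160) and (465,145)) behind the template's rear edge, clear of the tin. I'll feel for the wood.

Request:
carry_out([
  [[-0.3,0,0,0.8,0,0,0],[-0.3,0,0,1.5,0,0,0],[-0.3,0,0,1.7,0,0,0],[-0.3,0,0,1.7,0,0,0]],
])

```text
clock: 2.75
position: [0.4517, 0.167, 0.0707]
orientation: [-0.059, -3.136, 0.003]
force: [1.5, 0.3, 0.3]
finger_gap: 0.0555
```

Request:
carry_out([
  [[-0.3,0,0,0.15,0,0,0],[-0.3,0,0,0.2,0,0,0]],
])

```text
clock: 3.0
position: [0.4518, 0.1671, 0.0689]
orientation: [-0.059, -3.137, 0.002]
force: [-0.1, -0.1, -0.3]
finger_gap: 0.0554
```

Request:
carry_out([
  [[-0.3,0,0,0.15,0,0,0],[-0.3,0,0,0.2,0,0,0]],
])

```text
clock: 3.25
position: [0.4518, 0.1671, 0.0669]
orientation: [-0.059, -3.137, 0.002]
force: [0.2, -0.9, 1.2]
finger_gap: 0.0553
```

Request:
carry_out([
  [[-0.3,0,0,0.1,0,0,0],[-0.3,0,0,0.1,0,0,0]],
])

```text
clock: 3.5
position: [0.4518, 0.1671, 0.066]
orientation: [-0.059, -3.137, 0.002]
force: [-0.2, -0.3, 3.6]
finger_gap: 0.0556
```

Request:
carry_out([
  [[-0.3,0,0,0.1,0,0,0],[-0.3,0,0,0.1,0,0,0]],
])

```text
clock: 3.75
position: [0.4519, 0.1672, 0.0659]
orientation: [-0.058, -3.137, 0.002]
force: [-4.8, -0.9, 13.4]
finger_gap: 0.0554
```

Request:
carry_out([
  [[-0.3,0,0,0.1,0,0,0],[-0.3,0,0,0.1,0,0,0]],
])

```text
clock: 4.0
position: [0.4519, 0.1671, 0.0659]
orientation: [-0.057, -3.138, 0.002]
force: [-6.0, -0.7, 14.3]
finger_gap: 0.0556
```

Wood contact is at TCP z ≈ 0.066. I'll raise 2 mm and push part of the way.

Request:
carry_out([
  [[-0.3,0,0,-0.2,0,0,0],[-0.3,0,0,-0.2,0,0,0]],
])

```text
clock: 4.25
position: [0.452, 0.1672, 0.068]
orientation: [-0.057, -3.138, 0.002]
force: [-0.0, -1.1, 0.5]
finger_gap: 0.0555
```

```bash
python3 - <<'E'
from h import *
plan([(*s2w(x,.112),.068) for x in(-.065,0,.025,.044)])
E
```

```text
t 4.25 pos [0.452  0.1672 0.068 ] stand [-82.9 111. ] gap 0.0555 F [-0.  -1.1  0.5]
[-1.79  0.1  -0.  ] [-0.001 -0.003  0.001]
[-8.29  0.09 -0.02] [-0.001 -0.003  0.001]
[-10.79   0.09  -0.03] [-0.001 -0.003  0.001]
[-12.69   0.09  -0.04] [-0.001 -0.003  0.001]
```

Request:
carry_out([
  [[-0.3,-1.2,0.1,0,0,-0.003,0],[-0.3,-2.0,0.1,0,0,-0.003,0],[-0.3,-2.7,0.1,0,0,-0.003,0],[-0.3,-3.4,0.1,0,0,-0.003,0],[-0.3,-4.1,0.1,-0.01,0,-0.003,0],[-0.3,-4.8,0.1,-0.01,0,-0.003,0],[-0.3,-5.5,0.1,-0.01,0,-0.003,0],[-0.3,-6.0,0.1,-0.01,0,-0.003,0]],
])

```text
clock: 5.25
position: [0.5124, 0.1661, 0.0679]
orientation: [0.057, 3.141, -0.002]
force: [-1.4, -1.1, 0.5]
finger_gap: 0.0557
```

```bash
cat >> h.py <<'E'
def report(f,roi):
    for n,(r,c) in template(f,roi).items():
        b=np.array([w2s(p/1000)*1000 for p in cv2.boxPoints(r)]); a=r[2] if r[2]<45 else r[2]-90
        print(n,'centre stand',np.round(w2s(np.array(r[0])/1000)*1000,1),'size',np.round(r[1],1),'yaw rel deg',round(a-np.degrees(YAW),2),'x',np.round(np.sort(b[:,0]),1))
E
python3 - <<'E'
from h import *
f=grab('top','t2.png'); report(f,(262,175,335,300))
plan([(*s2w(x,.112),.068) for x in(0,.020,.034,.044)])
cv2.imwrite('pics/t2c.png',cv2.resize(cv2.imread('pics/t2.png')[180:350,190:460],None,fx=2.9,fy=2.9))
E
```

```text
Traceback (most recent call last):
  File "h.py", line 39, in report
    for n,(r,c) in template(f,roi).items():
                   ~~~~~~~~^^^^^^^
  File "h.py", line 23, in template
    c=big(m).reshape(-1,2)+[x0,y0]
      ~~~^^^
  File "h.py", line 16, in big
    return max(cs,key=cv2.contourArea)
ValueError: max() iterable argument is empty
```

```bash
python3 - <<'E'
from h import *
g=grab('scene','s2.png'); report(g,(280,190,375,270))
plan([(*s2w(x,.112),.068) for x in(0,.020,.034,.044)])
cv2.imwrite('pics/s2c.png',cv2.resize(cv2.imread('pics/s2.png')[150:320,230:430],None,fx=3.4,fy=3.4))
E
```

```text
blue centre stand [ 93.7 112.6] size [100.   38.2] yaw rel deg -0.19 x [ 74.5  74.8 112.7 113. ]
green centre stand [ 31.1 113. ] size [100.9  82.5] yaw rel deg 0.0 x [-10.2 -10.2  72.3  72.3]
t 5.35 pos [0.5125 0.1661 0.0679] stand [-22.4 112.1] gap 0.0559 F [-0.9  0.4  0.3]
[-2.24 -0.01 -0.01] [-0.001  0.     0.001]
[-4.24 -0.01 -0.01] [-0.001  0.     0.001]
[-5.64 -0.01 -0.01] [-0.001  0.     0.001]
[-6.64 -0.01 -0.01] [-0.001  0.     0.001]
```

View pics/s2c.png

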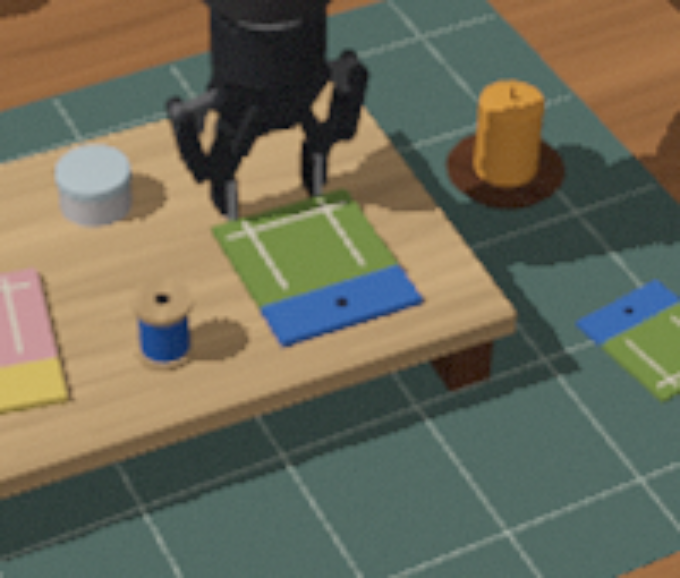

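The template has swung square (yaw error about 0.1°), and the green/blue line is at stand x ≈ 73.5 mm. The fingers touch its rear edge at crop (232,215) and (315,190). I'll push on to about 2 mm short.

Request:
carry_out([
  [[-0.3,-0.7,0,0,0,0,0],[-0.3,-1.5,0,0,0,0,0],[-0.3,-2.4,0,-0.01,0,0,0],[-0.3,-3.3,0,-0.01,0,0,0],[-0.3,-4.2,0,-0.01,0,0,0],[-0.3,-5.0,0,-0.01,0,0,0],[-0.3,-5.6,0,-0.01,0,0,0],[-0.3,-6.0,0,-0.01,0,0,0]],
])

```text
clock: 6.35
position: [0.5728, 0.1638, 0.0679]
orientation: [0.058, 3.141, -0.002]
force: [-0.8, -0.0, 0.3]
finger_gap: 0.0556
```

Request:
carry_out([
  [[-0.3,-0.2,0,0,0,0,0],[-0.3,-0.4,0,0,0,0,0],[-0.3,-0.4,0,0,0,0,0]],
])

```text
clock: 6.72
position: [0.5769, 0.1637, 0.068]
orientation: [0.058, 3.141, -0.002]
force: [0.0, -1.1, -0.9]
finger_gap: 0.056
```

```bash
python3 - <<'E'
from h import *
g=grab('scene','s3.png'); report(g,(285,190,385,290))
plan([(*s2w(x,.112),.068) for x in(.040,.044)])
# stand far edge in this view: expected projection vs image
print(proj(g,[(*s2w(.14,y),.07) for y in(.2,.05,-.2)]).round(1).tolist())
cv2.imwrite('pics/s3c.png',cv2.resize(cv2.imread('pics/s3.png')[190:310,260:400],None,fx=5,fy=5,interpolation=cv2.INTER_CUBIC))
E
```

```text
blue centre stand [158.3 112.9] size [103.7  39.2] yaw rel deg 0.1 x [138.6 138.8 177.8 178. ]
green centre stand [ 94. 113.] size [100.6  85.1] yaw rel deg 0.21 x [ 51.3  51.6 136.4 136.8]
t 6.775 pos [0.5768 0.1637 0.068 ] stand [ 41.9 112.2] gap 0.0555 F [-0.3  0.3  0.6]
[ 0.19 -0.02 -0.  ] [-0.001  0.     0.001]
[-0.21 -0.02 -0.  ] [-0.001  0.     0.001]
[[374.6, 243.5], [312.4, 263.5], [198.5, 300.1]]
```

View pics/s3c.png

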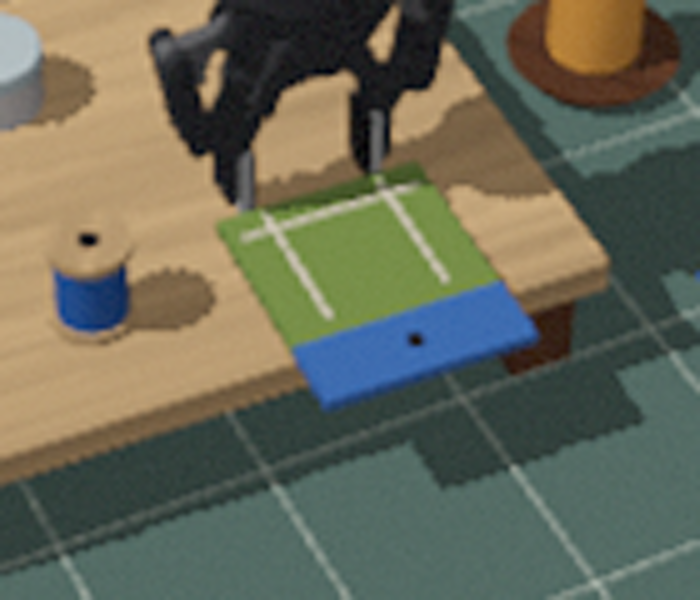

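The band is almost fully out: the line meets the side edges at crop (292,345) and (500,282), which is x ≈ 137.7 mm. I'll back off and check edge against line in the unobstructed top view.

Request:
carry_out([
  [[-0.3,1.5,0,0,0,0,0],[-0.3,2.5,0,-3,0,0,0],[-0.3,4,0,-9,0,0,0],[-0.3,6,-4,-13,0,0,0],[-0.3,8,-10,-14,0,0,0],[-0.3,10,-16,-14,0,0,0],[-0.3,10,-22,-14,0,0,0],[-0.3,10,-28,-14,0,0,0]],
])

```text
clock: 7.78
position: [0.4652, -0.1136, 0.2088]
orientation: [0.056, 3.139, -0.001]
force: [1.1, 0.5, -0.0]
finger_gap: 0.0551
```

```bash
cat >> h.py <<'E'
def edge(f,roi_pts):
    """stand far edge: strongest brightness step along stand x at given stand y's"""
    g=cv2.GaussianBlur(f['image'],(0,0),.7)[:,:,0].astype(np.float32); out=[]
    for y in roi_pts:
        xs=np.arange(.130,.150,.0005)
        p=proj(f,[(*s2w(x,y),.07) for x in xs]).astype(np.float32)
        v=cv2.remap(g,p[:,0].copy(),p[:,1].copy(),cv2.INTER_LINEAR).ravel()
        d=np.clip(-np.gradient(v),0,None); out.append(float((d*xs).sum()/d.sum()*1000))
    return np.round(out,1)
def line(f,ys):
    """green/blue line along stand x (blue minus green channel crosses zero)"""
    im=f['image'].astype(np.float32); g=cv2.GaussianBlur(im[:,:,2]-im[:,:,1],(0,0),.7); out=[]
    for y in ys:
        xs=np.arange(.120,.160,.0005); p=proj(f,[(*s2w(x,y),.076) for x in xs]).astype(np.float32)
        v=cv2.remap(g,p[:,0].copy(),p[:,1].copy(),cv2.INTER_LINEAR).ravel()
        h=(v.min()+v.max())/2; out.append(1000*xs[np.argmax(v>h)])
    return np.round(out,1)
E
python3 - <<'E'
from h import *
f=grab('top','t4.png'); g=grab('scene')
ys=[.07,.08,.09,.10,.12,.13,.14,.15]
for fr in (f,g): print('edge',edge(fr,[-.18,-.12,-.06,0,.03,.045,.18,.2]),'line',line(fr,ys))
report(f,(262,175,335,290)); report(g,(285,190,385,290))
cv2.imwrite('pics/t4c.png',cv2.resize(cv2.imread('pics/t4.png')[170:350,190:460],None,fx=2.9,fy=2.9,interpolation=cv2.INTER_CUBIC))
E
```

```text
edge [139.1 139.4 139.8 139.8 139.9 139.5 139.9 140.1] line [136.5 137.  137.  137.  136.5 137.  137.  137. ]
edge [141.  141.5 141.7 141.4 141.4 141.5 140.8 140.5] line [138.  138.  138.  138.  138.  137.5 138.  138. ]
blue centre stand [155.3 116.3] size [100.9  34.9] yaw rel deg -0.09 x [137.8 137.9 172.6 172.8]
green centre stand [ 93.6 116. ] size [99.3 83.5] yaw rel deg 0.04 x [ 51.8  51.9 135.4 135.4]
blue centre stand [158.  112.8] size [103.7  39.4] yaw rel deg 0.32 x [138.  138.6 177.5 178. ]
green centre stand [ 95.3 113. ] size [100.8  82.3] yaw rel deg 0.04 x [ 54.1  54.2 136.4 136.5]
```

View pics/t4c.png

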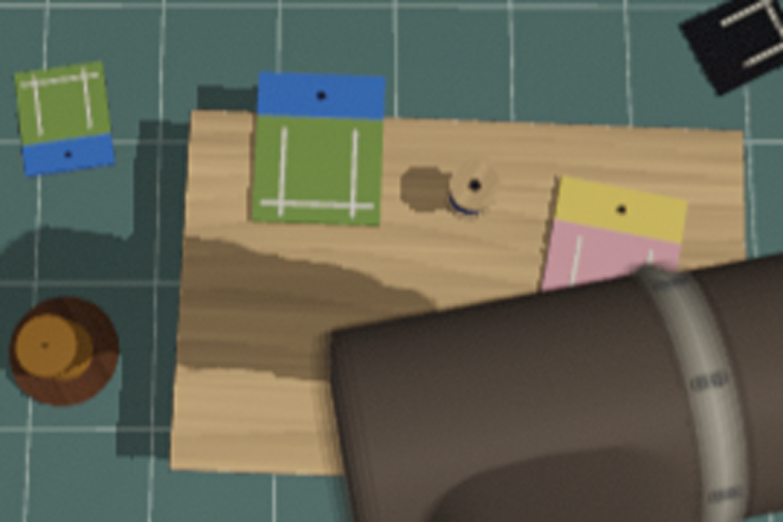

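Both cameras put the line about 3 mm short of the edge (top 2.9, scene 3.2), square within 0.1°. I'll go back for a final 2.9 mm nudge, to TCP stand x = 44.8.

```bash
python3 - <<'E'
from h import *
plan([(*s2w(.0,.112),.2),(*s2w(.022,.112),.12),(*s2w(.022,.112),.08)])
E
```

```text
t 7.875 pos [ 0.4646 -0.1163  0.2082] stand [ -59.7 -171.9] gap 0.0556 F [-0.2 -0.1  0.2]
[-5.84 28.42  0.78] [-0.001  0.    -0.004]
[-8.04 28.43  8.78] [-0.001  0.    -0.004]
[-8.04 28.44 12.78] [-0.001  0.    -0.004]
```

Request:
carry_out([
  [[-0.3,-2,6,0,0,0,0],[-0.3,-4,12,0,0,0,-0.004],[-0.3,-5,18,0,0,0,-0.004],[-0.3,-6,24,0,0,0,-0.004],[-0.3,-8,28.4,1,0,0,-0.004],[-0.3,-8,28.4,5,0,0,-0.004],[-0.3,-8,28.4,10,0,0,-0.004],[-0.3,-8,28.4,12.3,0,0,-0.004]],
])

```text
clock: 8.88
position: [0.5539, 0.1638, 0.082]
orientation: [-0.059, -3.138, 0.005]
force: [1.4, -0.3, 1.1]
finger_gap: 0.0553
```

```bash
python3 - <<'E'
from h import *
plan([(*s2w(x,.1122),.068) for x in (.022,.030,.040,.0448)])
E
```

```text
t 8.875 pos [0.5539 0.1638 0.082 ] stand [ 19.1 111.3] gap 0.0553 F [ 1.4 -0.3  1.1]
[-0.3   0.09  1.4 ] [-0.003 -0.003 -0.   ]
[-1.1   0.09  1.39] [-0.003 -0.003 -0.   ]
[-2.1   0.09  1.39] [-0.003 -0.003 -0.   ]
[-2.58  0.09  1.39] [-0.003 -0.003 -0.   ]
```

Request:
carry_out([
  [[-0.3,-0.3,0.1,0.7,-0.003,-0.003,0],[-0.3,-0.3,0.1,1.4,-0.003,-0.003,0],[-0.3,-0.9,0.1,1.4,-0.003,-0.003,0],[-0.3,-1.5,0.1,1.4,-0.003,-0.003,0],[-0.3,-2.0,0.1,1.4,-0.003,-0.003,0],[-0.3,-2.2,0.1,1.4,-0.003,-0.003,0],[-0.3,-2.3,0.1,1.4,-0.003,-0.003,0]],
])

```text
clock: 9.75
position: [0.577, 0.1637, 0.0679]
orientation: [-0.059, -3.141, 0.0]
force: [-0.5, 0.4, -0.1]
finger_gap: 0.0554
```

```bash
python3 - <<'E'
from h import *
plan([(*s2w(x,.1122),.068) for x in (.0448,)])
E
```

```text
t 9.75 pos [0.577  0.1637 0.0679] stand [ 42.2 112.2] gap 0.0554 F [-0.5  0.4 -0.1]
[-0.26 -0.   -0.01] [-0. -0. -0.]
```

Final nudge, then retreat clear.

Request:
carry_out([
  [[-0.3,-0.13,0,0,0,0,0],[-0.3,-0.26,0,0,0,0,0],[-0.3,-0.26,0,0,0,0,0]],
])

```text
clock: 10.12
position: [0.5797, 0.1637, 0.0679]
orientation: [-0.059, -3.141, 0.0]
force: [0.1, 0.1, -0.0]
finger_gap: 0.0555
```

Request:
carry_out([
  [[-0.3,1.5,0,0,0,0,0],[-0.3,2.5,0,-3,0,0,0],[-0.3,4,0,-9,0,0,0],[-0.3,6,-4,-13,0,0,0],[-0.3,8,-10,-14,0,0,0],[-0.3,10,-16,-14,0,0,0],[-0.3,10,-22,-14,0,0,0],[-0.3,10,-28,-14,0,0,0]],
])

```text
clock: 11.12
position: [0.468, -0.1137, 0.2085]
orientation: [0.058, 3.14, 0.001]
force: [2.0, 0.5, 0.3]
finger_gap: 0.0553
```

```bash
python3 - <<'E'
from h import *
plan([])
f=grab('top','t5.png'); g=grab('scene','s5.png')
ys=[.07,.08,.09,.10,.12,.13,.14,.15]
for fr in (f,g): print('edge',edge(fr,[-.18,-.12,-.06,0,.03,.045,.18,.2]),'line',line(fr,ys))
report(f,(262,175,335,290))
cv2.imwrite('pics/s5c.png',cv2.resize(cv2.imread('pics/s5.png')[150:320,150:420],None,fx=2.9,fy=2.9,interpolation=cv2.INTER_CUBIC))
E
```

```text
t 11.125 pos [ 0.468  -0.1137  0.2085] stand [ -56.4 -169.2] gap 0.0553 F [2.  0.5 0.3]
edge [139.2 139.5 139.8 139.8 139.8 139.6 139.9 140.1] line [139.5 139.5 139.5 139.5 139.5 139.5 139.5 139.5]
edge [141.  141.6 141.8 141.3 141.4 141.5 140.8 140.5] line [140.5 140.5 141.  140.5 140.5 140.5 140.5 140.5]
blue centre stand [158.  116.3] size [101.   34.8] yaw rel deg 0.0 x [140.6 140.6 175.4 175.4]
green centre stand [ 96.4 116. ] size [99.5 83.4] yaw rel deg -0.09 x [ 54.6  54.7 138.  138.2]
```

View pics/s5c.png

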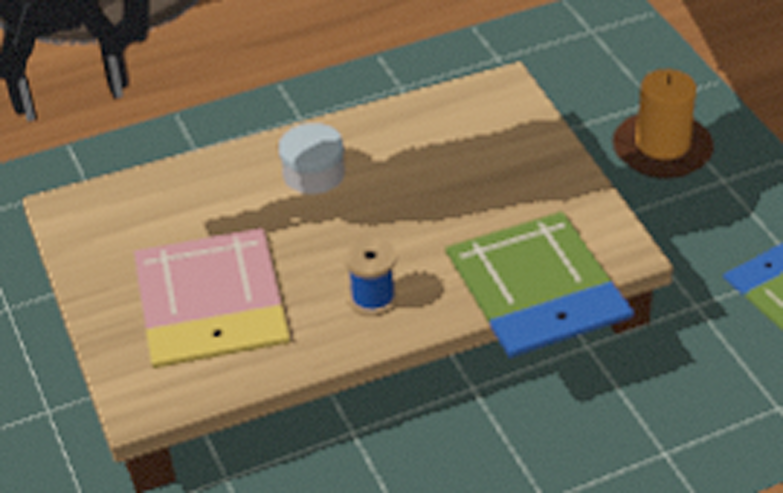

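The line sits at the edge in both views: top 139.5 against 139.8, scene 140.5 against about 141. The template is square, everything else is where it was, and the robot is clear. Handing in.

```bash
python3 -c "
from cell import env; print(env.sign_off())"
```

```text
the job is handed in; nothing more can be done
None
```

The green template now sticks out over the stand's far edge by just its blue band, and I've handed the job in; no verdict was reported. I pushed it flat from its rear edge with two spread fingertips, in two strokes and a final 2.6 mm nudge, in about 11 s of the 35 s allowed.

- **Position:** my last measurement put the green/blue line 0.3 mm inside the edge in the top view and about 0.5–1 mm inside in the scene view. The two cameras differ by about 1–1.5 mm in absolute position, which is within their 2 mm calibration.
- **Squareness:** it points out from the edge to within 0.1°.
- **Other objects:** the pink template, spool, tin and candle look unmoved in the last picture. I checked those by eye only and did not measure them again.
- **Forces:** the highest reading was about 15 N at the wrist, when I touched the fingertips to the wood to find its height. The force readings are only from the end of each move.

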